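# Push the document scanner back into its dock past the keeper post

### The arm

A 7-joint arm with a two-finger parallel gripper is mounted at the origin on the work surface; the furniture and walls round the work are solid. World frame = base frame: x ahead of the robot, y to its left, z up, the work surface at z = 0. Lengths are in m, angles in rad, forces in N, time in s.
With the tool pointing down it reaches from about 0.425 to 0.875 m from the base axis. Payload 4.7 kg.
Tool frame: the origin (TCP) lies at the very end of the fingers, on their centre line; the grasp point (between the pads) lies 19 mm behind it (ctrl.grasp_offset is the distance from the TCP to the grasp point, in m); z points along the fingers, y is the direction in which the jaws open and shut (so a half turn about z gives the same grasp; the last joint's range is limited). The gripper opens to 87 mm and grips with 3 to 60 N. Pads are 19 mm wide; open, the fingers measure 117 mm over their backs; the gripper's body (75 mm by 190 mm) begins 51 mm behind the grasp point.
Start: joints at [-1.318, 0.321, -0.07, 1.45, 0.023, 1.371, -0.057], TCP at [0.154, 0.632, 0.223] pointing down, gripper open.
Joint ranges: [-2.86, 2.86], [-0.3, 2.09], [-1.38, 1.24], [0.06, 2.45], [-1.56, 4.7], [0.09, 2.05], [-2.69, 2.69]. Speed limits (rad/s): [2.57, 2.57, 3.14, 3.14, 3.14, 3.14, 3.14].

### API

Orientations are given as a rotation vector (axis times angle).
In Python, from bench import ctrl gives the robot as it stands.
- The arm moves only by the shell command python3 -m creep 'ROWS' [FORCE]. ROWS is JSON, a list that holds one entry, the list of rows, each a list of 7 numbers: the opening, from 0 (shut) to 1 (fully open), then the shift along the tool's x, y, z in mm, then the turn, a rotation vector about the tool's x, y, z in rad. In form: [[[grip, dx, dy, dz, rx, ry, rz], ...]]. A call has 1 to 5 rows; each row is the pose to reach, as a shift and turn from the pose commanded when the call began, along the tool's axes at that moment; what a row does not reach only later rows make up. A row lasts 1/10 s, in which the tool goes at most 50 mm and 8.59 degrees, less where a joint would pass 70% of its speed; a pose out of reach is approached as far as the arm can. A call with a gripper value outside its range is refused whole. The fingers move at their own pace and stop on an object; FORCE is the grip in N (left out, the last holds). Time passes only in rows, so rows that repeat a pose let the fingers close. It gives the time, the measured TCP pose, the force and the opening at its end, in the units of the state.
- ctrl.get_state(): the state, without advancing time (a new reading comes with each control period).
- ctrl.get_image(name): name is "scene" or "top"; returns the picture (420x560x3 uint8, red, green, blue); there is no depth.
- ctrl.camera_params(name): a dict with "K" (3x3 intrinsics, pixels), "pose" (4x4, takes a point from camera to world coordinates). Camera axes: x right, y down, z forward; pixel columns grow to the right and rows downward; lengths in m; the calibration is good to about 2 mm. A picture is of the moment at which its call begins. camera_params takes no time and is no camera call.
- ctrl.close_job(): hands the job in, once; it reports no verdict.
The state is a dict: "time": time; "joint_positions": joint angles; "qd": joint speeds; "joint_torque": joint torques, N m; "position": TCP position; "tool_rot": TCP orientation; "ft_force": force on the tool from outside, world axes, zero at the start; "torque": the same for the moment, N m; "grip_width": opening from 0.0 (shut) to 1.0 (fully open).
Only numpy, scipy, OpenCV 4.12 (cv2) and the standard library are available. Lean on these libraries where they do the work, as an engineer would, in place of code of your own. Each camera call takes 0.05 s, during which the arm holds its last target. There are 200 camera calls.

### The job

Push the long document scanner home into its dock at the back of the desk with the fingertips alone, never gripping or lifting it: tuck its left end in behind the keeper post first, then swing the right end in until the scanner lies flush along the back rail between the two cheeks. Push gently and leave everything else on the desk where it is.

Things in the scene. Friction and masses are not known exactly. Their poses are not given: they have to be found in the camera images.
- scanner: portable document scanner, a straight white bar with grey end caps, 50 mm wide (its x), 290 mm long (its y), 38 mm high, upright sides, 0.35 to 0.6 kg, sliding freely on the desk. Origin: centre of its underside. Its own +y points to its left end, +x towards the dock
- left_end (a point): centre of the scanner's left end face (left as the robot sees it), 145 mm from the scanner's middle, 19 mm above the desk
- right_end (a point): centre of the scanner's right end face, 145 mm from the scanner's middle, 19 mm above the desk
- dock: white steel dock screwed to the desk: a 50 mm high back rail and two end cheeks; no floor (the scanner slides on the desk), open above and in front. Origin: desk level, middle of the back rail's inner face; +x towards the window, -x out through the open front, +y left. The bay is 306 mm long. The scanner is home with its middle at x = -25 mm and its long axis along y
- left_cheek (a point): desk-level point on the inner face of the dock's left cheek, where it meets the back rail's inner face: y = +153 mm in the dock's frame. The cheek is 44 mm high, 6 mm thick and runs from the rail to x = -83 mm; a strap joins its front to the keeper post
- right_cheek (a point): desk-level point on the inner face of the dock's right cheek, where it meets the back rail's inner face: y = -153 mm in the dock's frame. The cheek is 44 mm high, 6 mm thick, runs from the rail to x = -39 mm and then flares outward to about x = -54 mm
- keeper_post (a point): top centre of the keeper post: black, round, upright, 20 mm in diameter, 60 mm high, in front of the bay's left end at x = -75, y = +115 mm in the dock's frame (15 mm clear of the scanner when home). The mouth between post and right cheek is shorter than the scanner: it goes in only at a slant of about 10 to 25 degrees, left end first
- sanitiser: white pump bottle, 184 mm tall, standing to the right of the dock; leave alone
- stapler: dark blue stapler, 128 mm long, 46 mm high, right of the pump bottle; leave alone
- glue_stick: upright glue stick, 96 mm tall, just outside the dock's left cheek; leave alone
- correction_fluid: small upright correction fluid bottle with a blue cap, 72 mm tall, by the pump bottle; leave alone
- lancet_box: small white and red carton, 60 x 90 x 45 mm, left of the scanner; leave alone

How it is judged:
By the outcome, as a careful person would: the job done as asked, in the order asked, and still so for the second after the job is handed in, with the robot touching nothing.
It also fails if it takes over 72 s, if anything falls off the work surface, if the arm or the gripper's body presses on something with over 40 N, if the wrist force passes 120 N, or if a joint passes its speed limit or range.

## Working session

There is one attempt and no reset: what is moved stays moved. The work goes in short steps, Python scripts to look and compute and a shell command to move; the robot and the scene stay as the last step left them, time stands still between calls to the robot, and variables do not carry over. Pictures are saved under pics/ and viewed, about 8 in all and at most 12, crops included, and the job is handed in when it is done.

```bash
ls; mkdir -p pics
python3 - <<'E'
from bench import ctrl
import cv2
for n in("top","scene"):
    cv2.imwrite(f"pics/{n}0.png",cv2.resize(ctrl.get_image(n)[:,:,::-1],None,fx=1.42,fy=1.42,interpolation=cv2.INTER_CUBIC))
    p=ctrl.camera_params(n);print(p["K"],p["pose"])
s=ctrl.get_state();print(s["time"],s["position"],s["tool_rot"],s["grip_width"])
E
```

```text
pics
[[536.46219387   0.         284.83956571]
 [  0.         536.46219387 207.54092582]
 [  0.           0.           1.        ]] [[-0.02528835 -0.98586235  0.16563793  0.24721154]
 [-0.99965776  0.02604829  0.0024169  -0.02970506]
 [-0.00669732 -0.16552012 -0.98618367  1.42403922]
 [ 0.          0.          0.          1.        ]]
[[518.82934534   0.         281.24651494]
 [  0.         518.82934534 215.65539539]
 [  0.           0.           1.        ]] [[ 0.47235798 -0.6604482   0.58368323 -0.27212122]
 [-0.88132234 -0.36307649  0.30240105 -0.42019887]
 [ 0.01220143 -0.65725462 -0.75356983  1.05494094]
 [ 0.          0.          0.          1.        ]]
0.1 [0.15366253 0.63106775 0.22154267] [-3.74109642e-01 -3.11912776e+00  2.71259710e-03] 1.0046200524872895
```

View pics/top0.png

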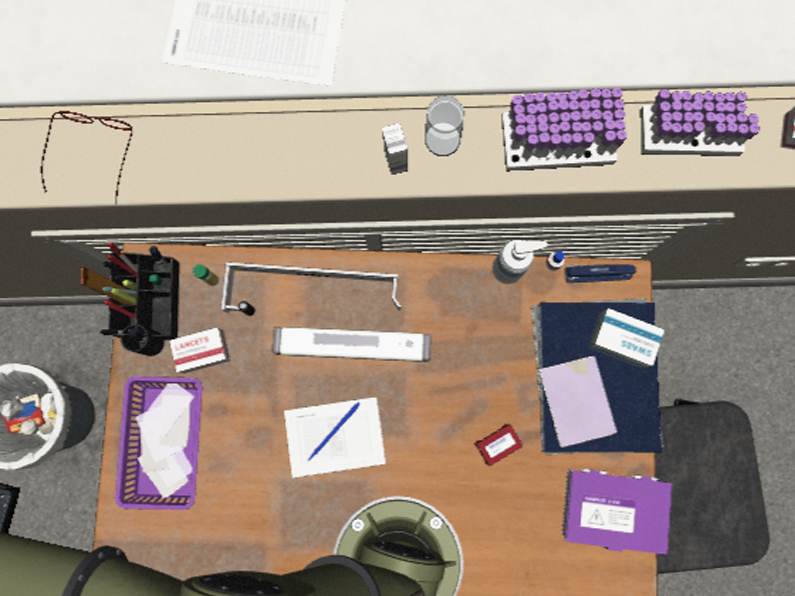

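View pics/scene0.png

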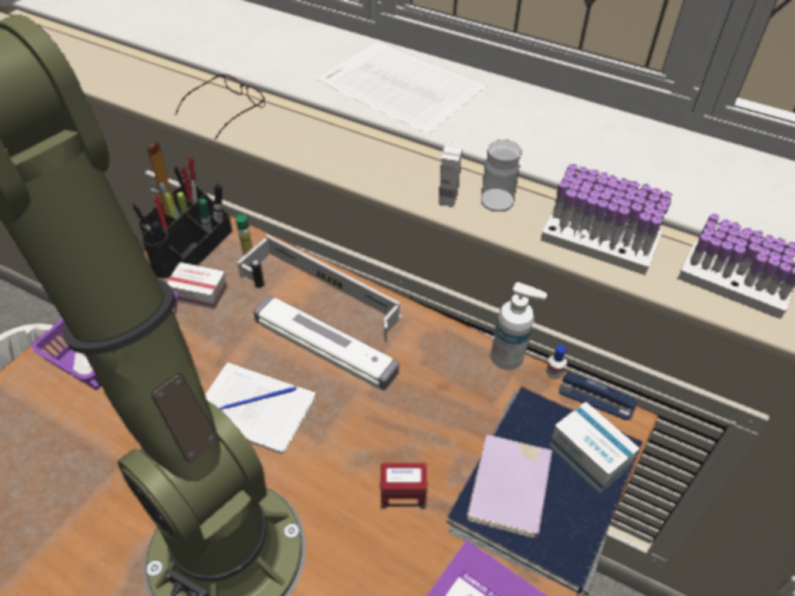

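The top view shows the dock at (225–400, 263–308), the post at (246, 308), and the scanner from (275, 340) to (430, 347). I'll enlarge that area.

```bash
cat > h.py <<'E'
from bench import ctrl
import cv2,numpy as np
def px2w(n,u,v,z):
    p=ctrl.camera_params(n);K=np.array(p["K"]);T=np.array(p["pose"])
    d=T[:3,:3]@np.linalg.solve(K,[u,v,1]);return T[:3,3]+d*(z-T[2,3])/d[2]
def w2px(n,P):
    p=ctrl.camera_params(n);K=np.array(p["K"]);T=np.array(p["pose"])
    q=K@(T[:3,:3].T@(np.array(P)-T[:3,3]));return q[:2]/q[2]
def crop(n,f,x0=145,y0=165,w=195,h=105,s=4):
    im=ctrl.get_image(n)[y0:y0+h,x0:x0+w,::-1]
    cv2.imwrite(f,cv2.resize(im,None,fx=s,fy=s,interpolation=cv2.INTER_CUBIC))
E
python3 -c "
from h import *
crop('top','pics/c1.png')"
```

```text
(no output)
```

View pics/c1.png

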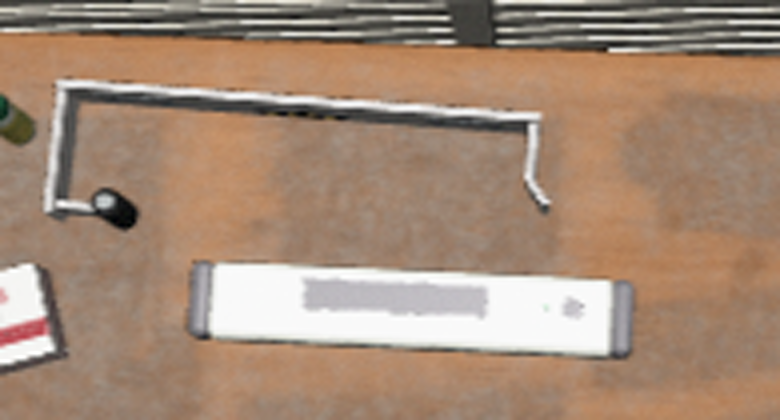

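```bash
python3 -c "
from h import *
f=lambda u,v,z:px2w('top',145+(u+.5)/4-.5,165+(v+.5)/4-.5,z)
c=[f(*p,.038) for p in((193,262),(634,282),(629,356),(189,336))]
print(np.round(c,4)); m=np.mean(c,0); l=(c[0]+c[3])/2;r=(c[1]+c[2])/2;d=l-r
print('scanner',m,np.linalg.norm(d),np.linalg.norm(c[0]-c[3]),np.degrees(np.arctan2(-d[0],d[1])))
L=f(75,95,.05);R=f(528,122,.05);P=f(103,201,.06);d=L-R
print('dock',L,R,(L+R)/2,np.linalg.norm(d),np.degrees(np.arctan2(-d[0],d[1])))
e=d/np.linalg.norm(d);n=np.array([e[1],-e[0],0]);M=(L+R)/2
for q in [P,*c,f(60,205,.044),f(527,180,.044),f(543,208,.044)]:print('dockframe',np.round(q,4),(q-M)@n,(q-M)@e)
"
```

```text
[[ 0.4267  0.2146  0.038 ]
 [ 0.4061 -0.0719  0.038 ]
 [ 0.3582 -0.0672  0.038 ]
 [ 0.3785  0.2171  0.038 ]]
scanner [0.39240129 0.07313951 0.038     ] 0.2861790874278885 0.04825178074033216 -4.093823642227175
dock [0.53722932 0.29013289 0.05      ] [ 0.51137675 -0.00575465  0.05      ] [0.52430304 0.14218912 0.05      ] 0.29701479821849264 -4.993420493475603
dockframe [0.465  0.2689 0.06  ] -0.0701561436392449 0.12106240440646789
dockframe [0.4267 0.2146 0.038 ] -0.10352771562765 0.06368446604679323
dockframe [ 0.4061 -0.0719  0.038 ] -0.09907250378216322 -0.22360162354885907
dockframe [ 0.3582 -0.0672  0.038 ] -0.14721634071477357 -0.22307909341160806
dockframe [0.3785 0.2171 0.038 ] -0.15174731356594898 0.06192244468429971
dockframe [0.4656 0.3004 0.044 ] -0.07224768202450448 0.15252024035527498
dockframe [ 0.4741 -0.0041  0.044 ] -0.03730111403337657 -0.1501284418225447
dockframe [ 0.4554 -0.0141  0.044 ] -0.055082551404055734 -0.16170449041187132
```

```bash
cat >> h.py <<'E'
def dk(q,p): # dock/scanner frame -> world
    x,y,t=q;c,s=np.cos(t),np.sin(t);return np.array([x+c*p[0]-s*p[1],y+s*p[0]+c*p[1],p[2]])
def overlay(f,D,S,x0=145,y0=165,w=195,h=105,s=4,n='top'):
    im=cv2.resize(ctrl.get_image(n)[y0:y0+h,x0:x0+w,::-1],None,fx=s,fy=s,interpolation=cv2.INTER_CUBIC)
    def pl(q,pts,col):
        a=np.array([(w2px(n,dk(q,p))-[x0,y0]+.5)*s-.5 for p in pts]);cv2.polylines(im,[np.round(a).astype(int)],False,col,1,cv2.LINE_AA)
    pl(D,[(-.083,.153,.044),(0,.153,.044)],(0,0,255));pl(D,[(0,.153,.05),(0,-.153,.05)],(0,0,255));pl(D,[(0,-.153,.044),(-.039,-.153,.044),(-.054,-.161,.044)],(0,0,255))
    a=np.linspace(0,6.3,20);pl(D,[(-.075+.01*np.cos(t),.115+.01*np.sin(t),.06) for t in a],(0,255,255))
    if S is not None: pl(S,[(.025,.145,.038),(.025,-.145,.038),(-.025,-.145,.038),(-.025,.145,.038),(.025,.145,.038)],(0,200,0))
    cv2.imwrite(f,im)
E
python3 -c "
from h import *
from scipy.optimize import least_squares as ls
def fit(M,P,q):
    g=lambda q:np.concatenate([(w2px('top',dk(q,m))-[145,165]+.5)*4-.5-np.array(p) for m,p in zip(M,P)])
    r=ls(g,q,loss='soft_l1');print(np.round(r.x,4),np.degrees(r.x[2]),np.round(r.fun.reshape(-1,2) if 0 else g(r.x).reshape(-1,2),1).tolist());return r.x
D=fit([(0,.153,.05),(0,-.153,.05),(-.075,.115,.06),(-.039,-.153,.044)],[(75,95),(528,122),(103,201),(527,180)],[.52,.142,-.087])
S=fit([(.025,.145,.038),(.025,-.145,.038),(-.025,-.145,.038),(-.025,.145,.038)],[(193,262),(634,282),(629,356),(189,336)],[.39,.073,-.07])
overlay('pics/o1.png',D,S)
for p in [(515,260,.184),(205,272,.09),(557,262,.07)]: print(px2w('top',p[0]/1.42,p[1]/1.42,p[2]))
"
```

```text
[ 0.527   0.1454 -0.0974] -5.582363988458347 [[-11.3, -6.6], [1.8, -1.1], [2.8, 2.2], [-1.5, 1.3]]
[ 0.3924  0.0732 -0.0721] -4.133460112263061 [[-2.1, -1.7], [2.0, -1.3], [3.8, 1.7], [-3.9, 1.0]]
[ 0.50909802 -0.21174934  0.184     ]
[0.52184867 0.32903952 0.09      ]
[ 0.52743919 -0.30434674  0.07      ]
```

View pics/o1.png

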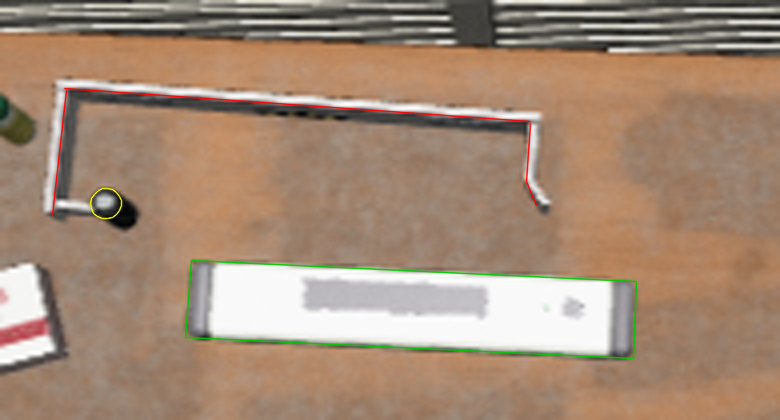

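The overlay fits: dock edges, post circle (105, 203) and scanner outline all lie on their features to within 1–2 mm. Next I'll work out the approach in the tool's axes.

```bash
cat >> h.py <<'E'
from scipy.spatial.transform import Rotation as Ro
D=(.527,.1454,-.0974)
def todock(p,D=D):
    c,s=np.cos(D[2]),np.sin(D[2]);d=np.array(p[:2])-D[:2];return np.array([c*d[0]+s*d[1],-s*d[0]+c*d[1]])
def ori(ax_deg,tilt=0,tdir=0):
    """tool y at ax_deg from world +x; tip tilted by tilt deg towards world dir tdir"""
    a=np.radians(ax_deg);y=np.array([np.cos(a),np.sin(a),0]);z=np.array([0,0,-1.])
    R=Ro.from_matrix(np.c_[np.cross(y,z),y,z]);t=np.radians(tdir)
    ax=np.cross([0,0,-1.],[np.cos(t),np.sin(t),0]);return Ro.from_rotvec(ax*np.radians(tilt))*R
def rel(p,R):
    s=ctrl.get_state();R0=Ro.from_rotvec(s["tool_rot"])
    print("shift mm",np.round(1000*R0.inv().apply(np.array(p)-s["position"]),1),"turn",np.round((R0.inv()*R).as_rotvec(),3))
def st():
    s=ctrl.get_state();print("t",round(s["time"],2),"p",np.round(s["position"],4),"rv",np.round(s["tool_rot"],3),"F",np.round(s["ft_force"],1),"g",round(s["grip_width"],2),"q",np.round(s["joint_positions"],2),"dock",np.round(todock(s["position"]),4));R0=Ro.from_rotvec(s["tool_rot"]).as_matrix();print("tool axes in world (cols)",np.round(R0,3).tolist())
E
python3 -c "
from h import *
st()
S=(.3924,.0732,-.0721)
for off in(.05,.1,.12): print(off,dk(S,(-.045,off,0)))
print('rightend',dk(S,(0,-.17,0)))
rel([.36,.19,.1],ori(85,25,180+25))
"
```

```text
t 0.2 p [0.1537 0.6312 0.2219] rv [-3.740e-01 -3.119e+00  2.000e-03] F [-0.2 -0.9  0.8] g 1.0 q [-1.32  0.32 -0.07  1.45  0.02  1.37 -0.06] dock [-0.4188  0.4472]
tool axes in world (cols) [[-0.972, 0.237, -0.0], [0.237, 0.972, -0.001], [-0.0, -0.001, -1.0]]
0.05 [0.35111879 0.12631179 0.        ]
0.1 [0.35472067 0.17618188 0.        ]
0.12 [0.35616142 0.19612992 0.        ]
rightend [ 0.38015362 -0.09635833  0.        ]
shift mm [-304.8 -379.8  122.3] turn [ 0.245  0.361 -0.149]
```

```bash
python3 -m creep '[[[0,-30,-38,8,0,0,0],[0,-60,-76,16,0,0,0],[0,-90,-114,24,0,0,0],[0,-120,-152,32,0,0,0],[0,-150,-190,40,0,0,0]]]' 20
python3 -m creep '[[[0,-30,-38,8,0.05,0.07,-0.03],[0,-60,-76,16,0.10,0.14,-0.06],[0,-90,-114,24,0.15,0.21,-0.09],[0,-120,-152,32,0.2,0.29,-0.12],[0,-155,-190,40,0.245,0.361,-0.149]]]'
python3 -m creep '[[[0,0,0,0,0,0,0],[0,0,0,0,0,0,0]]]'
python3 -c "
from h import *
st();rel([.345,.17,.015],ori(85,25,205))"
```

```text
time: 0.7
position: [0.2552, 0.4095, 0.1821]
tool_rot: [0.374, 3.119, 0.0]
ft_force: [0.9, 0.8, 1.3]
grip_width: 0.633
time: 1.2
position: [0.3598, 0.1906, 0.1432]
tool_rot: [-0.117, -2.736, 0.278]
ft_force: [1.9, -0.0, -0.3]
grip_width: 0.168
time: 1.4
position: [0.3595, 0.1913, 0.1421]
tool_rot: [-0.125, -2.737, 0.279]
ft_force: [-0.2, 0.5, -0.3]
grip_width: 0.031
t 1.4 p [0.3595 0.1913 0.1421] rv [-0.125 -2.737  0.279] F [-0.2  0.5 -0.3] g 0.03 q [-0.8   0.23  0.31  1.82 -0.09  1.54  1.03] dock [-0.1711  0.0294]
tool axes in world (cols) [[-0.922, 0.048, -0.385], [0.125, 0.976, -0.177], [0.367, -0.211, -0.906]]
shift mm [-35.9   5.3 124.5] turn [ 0.001 -0.002 -0.003]
```

```bash
python3 -m creep '[[[0,-12,2,30,0,0,0],[0,-22,3,65,0,0,0],[0,-30,4,95,0,0,0],[0,-35,5,117,0,0,0],[0,-36,5,124,0,0,0]]]'
python3 -m creep '[[[0,0,0,0,0,0,0],[0,0,0,0,0,0,0]]]'
python3 -c "
from h import *
st();crop('top','pics/p2.png')"
```

```text
time: 1.9
position: [0.3426, 0.1714, 0.0151]
tool_rot: [-0.116, -2.736, 0.28]
ft_force: [-0.2, -0.6, -0.1]
grip_width: 0.008
time: 2.1
position: [0.3457, 0.172, 0.0174]
tool_rot: [-0.118, -2.74, 0.277]
ft_force: [-0.1, -0.2, -0.2]
grip_width: 0.004
t 2.1 p [0.3457 0.172  0.0174] rv [-0.118 -2.74   0.277] F [-0.1 -0.2 -0.2] g 0.0 q [-0.77  0.35  0.31  1.96 -0.12  1.28  1.09] dock [-0.183   0.0089]
tool axes in world (cols) [[-0.923, 0.044, -0.381], [0.119, 0.977, -0.176], [0.365, -0.208, -0.908]]
```

View pics/p2.png

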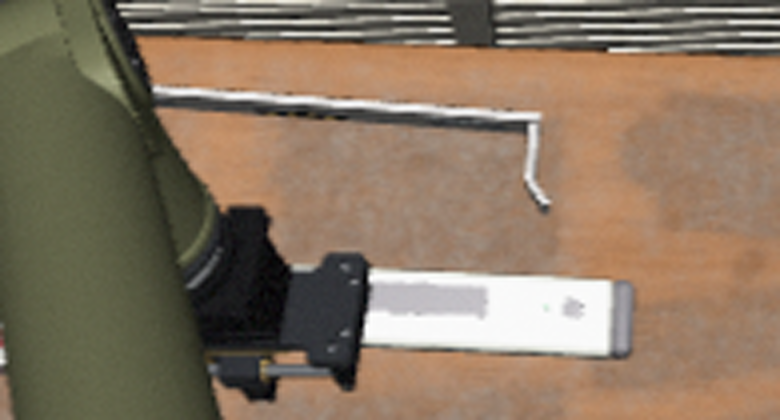

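```bash
python3 -m creep '[[[0,-2,-22,4,0,0,0],[0,-5,-44,8,0,0,0],[0,-10,-44,6,0,0,0],[0,-14,-45,4,0,0,0],[0,-19,-45,2,0,0,0]]]'
python3 -m creep '[[[0,-4,0,-1.6,0,0,0],[0,-8,-0.5,-3.1,0,0,0],[0,-12,-0.7,-4.7,0,0,0],[0,-16,-0.9,-6.2,0,0,0],[0,-20,-1.1,-7.8,0,0,0]]]'
python3 -m creep '[[[0,-2,0,-0.8,0,0,0],[0,-2,0,-0.8,0,0,0]]]'
python3 -c "
from h import *
st();crop('top','pics/p3.png')"
```

```text
time: 2.65
position: [0.3594, 0.1245, 0.0174]
tool_rot: [-0.119, -2.737, 0.278]
ft_force: [-4.0, 0.1, 1.6]
grip_width: 0.003
time: 3.15
position: [0.38, 0.123, 0.0172]
tool_rot: [-0.118, -2.735, 0.278]
ft_force: [-5.0, 1.7, 4.8]
grip_width: 0.003
time: 3.35
position: [0.3828, 0.1227, 0.0171]
tool_rot: [-0.118, -2.736, 0.278]
ft_force: [-4.7, 0.3, 3.9]
grip_width: 0.004
t 3.35 p [0.3828 0.1227 0.0171] rv [-0.118 -2.736  0.278] F [-4.7  0.3  3.9] g 0.0 q [-0.69  0.38  0.35  1.93 -0.09  1.29  1.19] dock [-0.1413 -0.0366]
tool axes in world (cols) [[-0.922, 0.044, -0.385], [0.121, 0.977, -0.177], [0.368, -0.21, -0.906]]
```

View pics/p3.png

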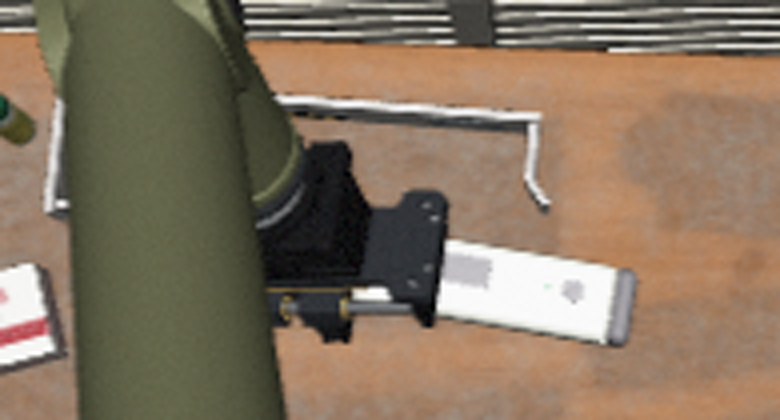

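The scanner has turned clockwise: its right-end corners are at (637, 268) and (627, 346), with edge points at (445, 238) and (437, 319).

```bash
cat >> h.py <<'E'
from scipy.optimize import least_squares as ls
def sfit(corn,edges=(),q0=(.41,.08,-.3),x0=145,y0=165,s=4):
    """corn: [(lx,ly,u,v)] ; edges: [(lx,u,v)] points on edge line x=lx; crop pixels"""
    w=lambda u,v:px2w('top',x0+(u+.5)/s-.5,y0+(v+.5)/s-.5,.038)
    g=lambda q:np.concatenate([*(1e3*(dk(q,(a,b,.038))-w(u,v))[:2] for a,b,u,v in corn),
      *([1e3*(todock(w(u,v),q)[0]-a)] for a,u,v in edges)])
    r=ls(g,q0);q=r.x;c=todock(q[:2])
    print('scanner world',np.round(q,4),'dock mm',np.round(c*1e3,1),'yaw rel deg',round(np.degrees(q[2]-D[2]),2),'res',np.round(r.fun,1));return q
E
python3 -c "
from h import *
S=sfit([(.025,-.145,637,268),(-.025,-.145,627,346)],[(.025,445,238),(-.025,437,319)])
print('finger off',todock(ctrl.get_state()['position'],S))
"
```

```text
scanner world [ 0.4151  0.0727 -0.1738] dock mm [-104.3  -83.3] yaw rel deg -4.38 res [-0.6 -0.3  0.7  0.3  1.6 -1.5]
finger off [-0.04045314  0.04373234]
```

```bash
python3 -m creep '[[[0,5.5,0,2.3,0,0,0],[0,4.9,13,-1.1,0,0,0],[0,4.3,27,-4.5,0,0,0],[0,1,27,-6,0,0,0],[0,-1.2,27,-6.8,0,0,0]]]'
python3 -m creep '[[[0,-4.6,-1.1,-1.6,0,0,0],[0,-9.2,-2.2,-3.2,0,0,0],[0,-13.8,-3.3,-4.9,0,0,0],[0,-18.4,-4.4,-6.5,0,0,0],[0,-23,-5.4,-8.1,0,0,0]]]'
python3 -m creep '[[[0,-3.7,-0.9,-1.3,0,0,0],[0,-7.4,-1.7,-2.6,0,0,0],[0,-7.4,-1.7,-2.6,0,0,0]]]'
python3 -m creep '[[[0,14,0,5.8,0,0,0],[0,18,0,-20,0,0,0],[0,18,0,-60,0,0,0],[0,18,0,-100,0,0,0]]]'
python3 -c "
from h import *
st();rel([.36,-.12,.12],ori(85,25,180-15))"
```

```text
time: 3.9
position: [0.3886, 0.1506, 0.017]
tool_rot: [-0.117, -2.738, 0.278]
ft_force: [-2.8, 2.8, 1.5]
grip_width: 0.007
time: 4.4
position: [0.4126, 0.1421, 0.017]
tool_rot: [-0.121, -2.738, 0.279]
ft_force: [-2.5, 0.5, 1.3]
grip_width: 0.002
time: 4.7
position: [0.4209, 0.1401, 0.017]
tool_rot: [-0.121, -2.739, 0.279]
ft_force: [-0.9, 1.2, 0.6]
grip_width: -0.0
time: 5.1
position: [0.4427, 0.1599, 0.1153]
tool_rot: [-0.12, -2.74, 0.28]
ft_force: [1.7, -0.2, -0.3]
grip_width: 0.006
t 5.1 p [0.4427 0.1599 0.1153] rv [-0.12 -2.74  0.28] F [ 1.7 -0.2 -0.3] g 0.01 q [-0.7   0.38  0.36  1.69 -0.09  1.53  1.17] dock [-0.0853  0.0062]
tool axes in world (cols) [[-0.923, 0.045, -0.382], [0.122, 0.976, -0.178], [0.365, -0.211, -0.907]]
shift mm [  44.  -278.    77.2] turn [-0.285  0.052 -0.061]
```

```bash
python3 -c "
from h import *
rel([.35,-.12,.12],ori(69,25,160))"
```

```text
shift mm [  53.2 -278.5   81. ] turn [-0.313  0.088  0.21 ]
```

```bash
python3 -m creep '[[[0,8,-45,12,-0.05,0.01,0.03],[0,17,-90,24,-0.1,0.03,0.07],[0,26,-135,38,-0.15,0.04,0.1],[0,34,-180,52,-0.2,0.06,0.13],[0,43,-225,66,-0.25,0.07,0.17]]]'
python3 -c "
from h import *
st();rel([.35,-.12,.10],ori(69,25,160));crop('top','pics/p4.png')"
```

```text
time: 5.6
position: [0.3669, -0.0684, 0.1176]
tool_rot: [-0.426, -2.688, -0.025]
ft_force: [1.5, -0.6, -0.6]
grip_width: 0.004
t 5.6 p [ 0.3669 -0.0684  0.1176] rv [-0.426 -2.688 -0.025] F [ 1.5 -0.6 -0.6] g 0.0 q [-0.38  0.18  0.57  1.94 -0.1   1.47  1.49] dock [-0.1386 -0.2283]
tool axes in world (cols) [[-0.866, 0.299, -0.4], [0.292, 0.953, 0.081], [0.405, -0.046, -0.913]]
shift mm [ -7.6 -53.4  18.6] turn [-0.06   0.02   0.039]
```

View pics/p4.png

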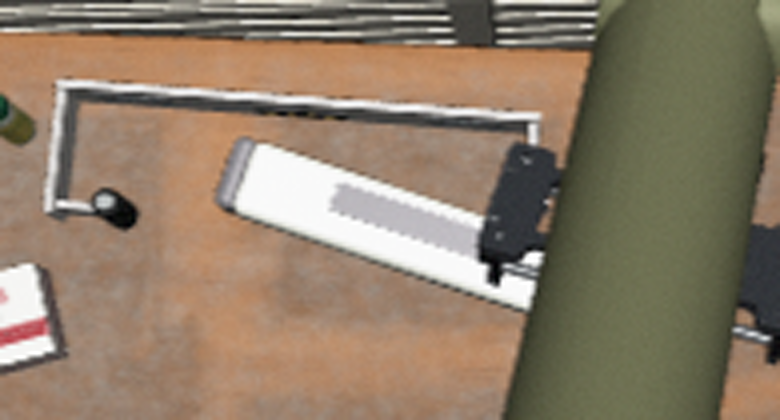

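The left end is visible, with corners at (240, 137) and (218, 209) and edge points at (480, 218) and (525, 309).

```bash
python3 -c "
from h import *
S=sfit([(.025,.145,240,137),(-.025,.145,218,209)],[(.025,480,218),(-.025,525,309)])
print('right end',dk(S,(0,-.145,0)),'contact start',dk(S,(0,-.18,0)))
for c in [(.025,.145),(-.025,.145),(.025,-.145)]: print(c,todock(dk(S,(*c,0))))
"
```

```text
scanner world [ 0.4358  0.0548 -0.3436] dock mm [-82.  -99.1] yaw rel deg -14.11 res [-0.5 -1.1 -0.1  1.3 -1.6  1. ]
right end [ 0.38693309 -0.08175485  0.        ] contact start [ 0.37514212 -0.11470896  0.        ]
(0.025, 0.145) [-0.02238636  0.03546243]
(-0.025, 0.145) [-0.07087856  0.04764875]
(0.025, -0.145) [-0.09306703 -0.24579234]
```

```bash
python3 -c "
from h import *
rel([.374,-.116,.10],ori(70.3,25,160.3))"
python3 -m creep '[[[0,-9,-15,8,-0.02,0.01,0.015],[0,-17,-40,15,-0.04,0.015,0.025],[0,-24,-45,20,-0.055,0.02,0.03]]]'
python3 -c "
from h import *
st();rel([.374,-.116,.016],ori(70.3,25,160.3))"
```

```text
shift mm [-28.2 -31.2   8.9] turn [-0.058  0.018  0.   ]
time: 5.95
position: [0.3657, -0.1174, 0.0914]
tool_rot: [-0.484, -2.664, -0.091]
ft_force: [-0.9, -0.1, 0.5]
grip_width: 0.006
t 5.95 p [ 0.3657 -0.1174  0.0914] rv [-0.484 -2.664 -0.091] F [-0.9 -0.1  0.5] g 0.01 q [-0.28  0.27  0.62  1.93 -0.14  1.44  1.62] dock [-0.135  -0.2772]
tool axes in world (cols) [[-0.847, 0.349, -0.401], [0.321, 0.937, 0.138], [0.424, -0.012, -0.906]]
shift mm [-38.5   5.1  65.1] turn [-0.005 -0.001 -0.017]
```

```bash
python3 -m creep '[[[0,-10,2,20,0,0,-0.01],[0,-22,4,42,-0.003,0,-0.017],[0,-33,5,57,-0.005,0,-0.017],[0,-38.5,5,65,-0.005,0,-0.017],[0,-38.5,5,65,-0.005,0,-0.017]]]'
python3 -c "
from h import *
st();S=(.4358,.0548,-.3436);p=todock(ctrl.get_state()['position'],S);print(p)
rel(dk(S,(0,-.145,.016)),ori(70.3,25,160.3))"
```

```text
time: 6.45
position: [0.374, -0.1122, 0.0154]
tool_rot: [-0.455, -2.666, -0.103]
ft_force: [0.1, -0.2, -0.3]
grip_width: 0.006
t 6.45 p [ 0.374  -0.1122  0.0154] rv [-0.455 -2.666 -0.103] F [ 0.1 -0.2 -0.3] g 0.01 q [-0.24  0.4   0.58  1.96 -0.22  1.3   1.69] dock [-0.1272 -0.2713]
tool axes in world (cols) [[-0.853, 0.332, -0.403], [0.3, 0.943, 0.143], [0.427, 0.001, -0.904]]
[-0.00193561 -0.17808941]
shift mm [-1.7 33.1 -1.4] turn [-0.001 -0.005  0.005]
```

```bash
python3 -m creep '[[[0,-1,5,-0.5,0,0,0],[0,-1,10,-0.5,0,0,0],[0,-1,15,-0.5,0,0,0],[0,-1,20,-0.5,0,0,0],[0,-1,25,-0.5,0,0,0]]]'
python3 -m creep '[[[0,0,5,0,0,0,0],[0,0,10,0,0,0,0],[0,0,15,0,0,0,0],[0,0,20,0,0,0,0],[0,0,25,0,0,0,0]]]'
python3 -m creep '[[[0,0,5,0,0,0,0],[0,0,10,0,0,0,0],[0,0,15,0,0,0,0],[0,0,20,0,0,0,0],[0,0,20,0,0,0,0]]]'
python3 -c "
from h import *
st();crop('top','pics/p5.png')"
```

```text
time: 6.95
position: [0.3841, -0.0886, 0.0167]
tool_rot: [-0.456, -2.669, -0.105]
ft_force: [-0.4, 1.2, 0.1]
grip_width: 0.007
time: 7.45
position: [0.392, -0.0657, 0.0164]
tool_rot: [-0.457, -2.668, -0.104]
ft_force: [-1.2, -2.9, 0.8]
grip_width: 0.005
time: 7.95
position: [0.399, -0.0455, 0.0164]
tool_rot: [-0.455, -2.668, -0.106]
ft_force: [-0.2, -0.9, 0.3]
grip_width: 0.002
t 7.95 p [ 0.399  -0.0455  0.0164] rv [-0.455 -2.668 -0.106] F [-0.2 -0.9  0.3] g 0.0 q [-0.33  0.41  0.54  1.94 -0.27  1.31  1.58] dock [-0.1089 -0.2025]
tool axes in world (cols) [[-0.854, 0.332, -0.401], [0.299, 0.943, 0.144], [0.426, 0.003, -0.905]]
```

View pics/p5.png

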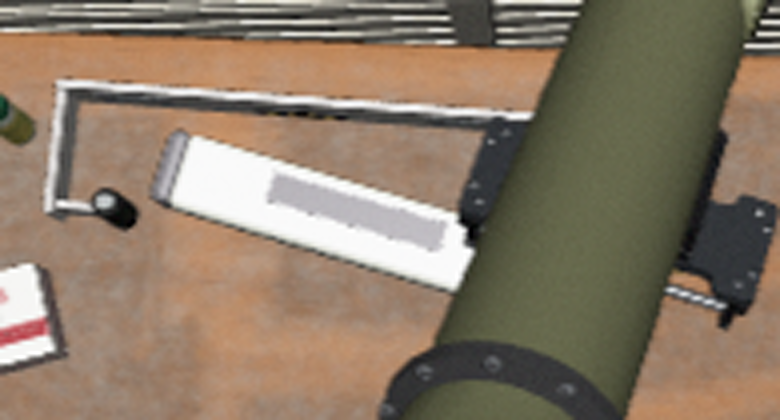

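The scanner is sliding in. Its left corners are at (175, 129) and (153, 201), edge points at (460, 213) and (455, 291).

```bash
python3 -c "
from h import *
S=sfit([(.025,.145,175,129),(-.025,.145,153,201)],[(.025,460,213),(-.025,455,291)])
print('right end',dk(S,(0,-.145,0)),'finger',todock(ctrl.get_state()['position'],S))
for c in [(.025,.145),(-.025,.145),(.025,-.145)]: print(c,todock(dk(S,(*c,0))))
"
```

```text
scanner world [ 0.4464  0.096  -0.3148] dock mm [-75.4 -57. ] yaw rel deg -12.46 res [-0.1 -0.6 -0.1  0.7 -0.2 -0. ]
right end [ 0.40152197 -0.04185938  0.        ] finger [-0.00128932 -0.14936123]
(0.025, 0.145) [-0.01971474  0.07920865]
(-0.025, 0.145) [-0.06853796  0.08999257]
(0.025, -0.145) [-0.08226146 -0.20396604]
```

```bash
cat >> h.py <<'E'
def auto(c0,c1,show=None,off=.004):
    """white long edges between crop columns c0..c1 (4x crop), along-axis position from finger contact"""
    x0,y0,s=145,165,4
    im=cv2.resize(ctrl.get_image('top')[y0:y0+105,x0:x0+195,::-1],None,fx=s,fy=s,interpolation=cv2.INTER_CUBIC)
    m=(im.min(2)>150).astype(np.uint8);n,l,stt,_=cv2.connectedComponentsWithStats(m)
    b=1+np.argmax([ (l[100:330,c0:c1]==k).sum()-1e5*(np.ptp(np.where(l==k)[1])>460) for k in range(1,n)]);M=l==b
    E=[]
    for c in range(c0,c1,4):
        r=np.where(M[:,c])[0]
        if len(r)>40: E+=[(.025,c,r[0]),(-.025,c,r[-1])]
    p=ctrl.get_state()['position'];w=lambda u,v:px2w('top',x0+(u+.5)/s-.5,y0+(v+.5)/s-.5,.038)
    W=[(a,w(u,v)) for a,u,v in E]
    g=lambda q:np.array([1e3*(todock(x,q)[0]-a) for a,x in W]+[1e3*(todock(p,q)[1]+.145+off)])
    r=ls(g,(.45,.1,-.3),loss='soft_l1');q=r.x
    print('auto',np.round(q,4),'dock mm',np.round(1e3*todock(q[:2]),1),'yaw',round(np.degrees(q[2]-D[2]),2),'rms',np.sqrt(np.mean(g(q)**2)),len(E))
    print('corners FL,NL,FR dock',*[np.round(1e3*todock(dk(q,(*c,0))),1) for c in [(.025,.145),(-.025,.145),(.025,-.145)]])
    if show: cv2.imwrite(show,im)
    return q
E
python3 -c "
from h import *
auto(210,430)"
python3 -m creep '[[[0,0,-4,0,0,0,0],[0,6,-4,3,0,0,0],[0,12.7,-4,6,0,0,0],[0,12.7,1,6,0,0,0],[0,12.7,5,6,0,0,0]]]'
python3 -m creep '[[[0,0,3,0,0,0,0],[0,0,6,0,0,0,0],[0,0,9,0,0,0,0],[0,0,12,0,0,0,0],[0,0,12,0,0,0,0]]]'
python3 -c "
from h import *
st();auto(190,410,'pics/a1.png')"
```

```text
auto [ 0.4463  0.0956 -0.3159] dock mm [-75.5 -57.4] yaw -12.52 rms 0.7243899073921662 110
corners FL,NL,FR dock [-19.6  78.7] [-68.4  89.5] [ -82.5 -204.4]
time: 8.55
position: [0.3866, -0.0375, 0.0164]
tool_rot: [-0.456, -2.668, -0.104]
ft_force: [-0.9, -2.7, -1.4]
grip_width: 0.005
time: 9.05
position: [0.3913, -0.0255, 0.0164]
tool_rot: [-0.456, -2.668, -0.105]
ft_force: [-0.3, -0.9, 0.5]
grip_width: 0.004
t 9.05 p [ 0.3913 -0.0255  0.0164] rv [-0.456 -2.668 -0.105] F [-0.3 -0.9  0.5] g 0.0 q [-0.36  0.38  0.53  1.96 -0.27  1.3   1.54] dock [-0.1184 -0.1833]
tool axes in world (cols) [[-0.854, 0.332, -0.401], [0.3, 0.943, 0.144], [0.426, 0.002, -0.905]]
auto [ 0.452   0.1116 -0.3023] dock mm [-71.4 -40.9] yaw -11.74 rms 0.7423216832216507 110
corners FL,NL,FR dock [-17.4  95.9] [-66.4 106.1] [ -76.4 -188. ]
```

```bash
python3 -m creep '[[[0,0,-4,0,0,0,0],[0,-5,-4,-2.2,0,0,0],[0,-9,-4,-4.3,0,0,0],[0,-9,-1,-4.3,0,0,0],[0,-9,1,-4.3,0,0,0]]]'
python3 -m creep '[[[0,0.6,4,0.3,0,0,0],[0,1.2,8,0.6,0,0,0],[0,1.8,12,0.9,0,0,0],[0,2.4,16,1.2,0,0,0],[0,2.4,16,1.2,0,0,0]]]'
python3 -c "
from h import *
st();auto(160,390,'pics/a2.png')"
```

```text
time: 9.6
position: [0.4011, -0.0284, 0.0165]
tool_rot: [-0.456, -2.668, -0.104]
ft_force: [0.5, -2.6, -0.4]
grip_width: 0.001
time: 10.1
position: [0.4035, -0.0115, 0.0165]
tool_rot: [-0.455, -2.668, -0.106]
ft_force: [0.1, -0.8, 1.1]
grip_width: 0.001
t 10.1 p [ 0.4035 -0.0115  0.0165] rv [-0.455 -2.668 -0.106] F [ 0.1 -0.8  1.1] g 0.0 q [-0.37  0.4   0.51  1.94 -0.29  1.31  1.52] dock [-0.1076 -0.1682]
tool axes in world (cols) [[-0.854, 0.332, -0.401], [0.299, 0.943, 0.144], [0.426, 0.003, -0.905]]
auto [ 0.4553  0.1283 -0.3113] dock mm [-69.7 -24. ] yaw -12.26 rms 0.6973323835242428 116
corners FL,NL,FR dock [-14.5 112.4] [-63.3 123. ] [ -76. -171.]
```

```bash
python3 -m creep '[[[0,0.6,4,0.3,0,0,0],[0,1.2,8,0.6,0,0,0],[0,1.8,12,0.9,0,0,0],[0,2.4,16,1.2,0,0,0],[0,2.4,16,1.2,0,0,0]]]'
python3 -m creep '[[[0,0.4,3,0.2,0,0,0],[0,0.8,5,0.4,0,0,0],[0,1.2,8,0.6,0,0,0],[0,1.2,8,0.6,0,0,0]]]'
python3 -c "
from h import *
st();auto(150,370,'pics/a3.png')"
```

```text
time: 10.65
position: [0.4065, 0.0045, 0.0165]
tool_rot: [-0.455, -2.668, -0.106]
ft_force: [0.1, -1.2, -0.7]
grip_width: 0.005
time: 11.05
position: [0.4078, 0.012, 0.0165]
tool_rot: [-0.456, -2.668, -0.105]
ft_force: [-0.1, -2.3, 1.1]
grip_width: 0.004
t 11.05 p [0.4078 0.012  0.0165] rv [-0.456 -2.668 -0.105] F [-0.1 -2.3  1.1] g 0.0 q [-0.4   0.4   0.5   1.93 -0.3   1.31  1.48] dock [-0.1056 -0.1443]
tool axes in world (cols) [[-0.854, 0.332, -0.401], [0.3, 0.943, 0.144], [0.426, 0.003, -0.905]]
auto [ 0.4612  0.1513 -0.3242] dock mm [-66.   -0.6] yaw -13.0 rms 1.4853569199571057 110
corners FL,NL,FR dock [ -9.1 135.1] [-57.8 146.3] [ -74.3 -147.5]
```

View pics/a3.png

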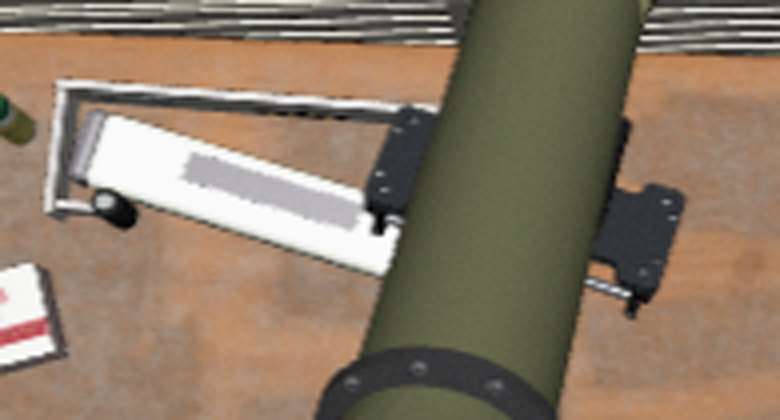

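```bash
python3 -m creep '[[[0,0.3,2,0.1,0,0,0],[0,0.6,4,0.2,0,0,0],[0,0.8,5,0.3,0,0,0],[0,0.8,5.5,0.3,0,0,0]]]'
python3 -c "
from h import *
S=auto(150,360);st();s=ctrl.get_state();R=Ro.from_rotvec(s['tool_rot'])
for c in [(-.005,-.162),(-.062,-.162),(-.06,-.115),(-.042,-.115)]: rel(dk(S,(*c,.0165)),R)
d=R.inv().apply(dk((0,0,D[2]),(.005,0,0)));print('5mm dock+x',np.round(d*1e3,2)); d=R.inv().apply(dk((0,0,D[2]),(0,.005,0)));print('5mm dock+y',np.round(d*1e3,2))
"
```

```text
time: 11.5
position: [0.4084, 0.015, 0.0164]
tool_rot: [-0.457, -2.668, -0.101]
ft_force: [-2.2, -8.7, 1.3]
grip_width: 0.006
auto [ 0.462   0.1542 -0.3248] dock mm [-65.5   2.4] yaw -13.03 rms 0.7986404231053071 106
corners FL,NL,FR dock [ -8.4 138. ] [-57.2 149.3] [ -73.8 -144.5]
t 11.55 p [0.4084 0.015  0.0164] rv [-0.457 -2.668 -0.101] F [-2.  -7.5  1.5] g 0.01 q [-0.41  0.4   0.5   1.93 -0.3   1.3   1.47] dock [-0.1053 -0.1413]
tool axes in world (cols) [[-0.853, 0.333, -0.401], [0.302, 0.943, 0.141], [0.425, -0.001, -0.905]]
shift mm [ -1.4 -13.   -0.7] turn [0. 0. 0.]
shift mm [ 50.1 -13.8  23.5] turn [0. 0. 0.]
shift mm [49.  33.2 22.9] turn [0. 0. 0.]
shift mm [32.7 33.5 15.2] turn [0. 0. 0.]
5mm dock+x [-4.39  1.2  -2.07]
5mm dock+y [1.09 4.85 0.51]
```

```bash
python3 -m creep '[[[0,0,-7,0,0,0,0],[0,-1.4,-13,0,0,0,0],[0,25,-14,11.5,0,0,0],[0,50,-14,23.5,0,0,0],[0,50,12,23,0,0,0]]]'
python3 -m creep '[[[0,0,21,0,0,0,0],[0,-8,21,-4,0,0,0],[0,-17,21,-8,0,0,0],[0,-21.4,22,-10,0,0,0],[0,-25.8,23.4,-12.1,0,0,0]]]'
python3 -m creep '[[[0,-4.4,1.2,-2.1,0,0,0],[0,-8.8,2.4,-4.1,0,0,0],[0,-13.2,3.6,-6.2,0,0,0],[0,-17.6,4.8,-8.3,0,0,0],[0,-17.6,4.8,-8.3,0,0,0]]]'
python3 -c "
from h import *
st();auto(150,330,off=-.03)"
```

```text
time: 12.05
position: [0.3562, 0.0458, 0.0168]
tool_rot: [-0.461, -2.662, -0.106]
ft_force: [0.4, 0.1, 1.6]
grip_width: 0.007
time: 12.55
position: [0.3945, 0.0579, 0.017]
tool_rot: [-0.458, -2.664, -0.103]
ft_force: [-4.9, -1.2, 3.3]
grip_width: 0.009
time: 13.05
position: [0.4163, 0.0564, 0.0168]
tool_rot: [-0.458, -2.669, -0.104]
ft_force: [-2.7, -1.2, 0.6]
grip_width: 0.005
t 13.05 p [0.4163 0.0564 0.0168] rv [-0.458 -2.669 -0.104] F [-2.7 -1.2  0.6] g 0.0 q [-0.45  0.41  0.47  1.91 -0.33  1.3   1.41] dock [-0.1016 -0.0993]
tool axes in world (cols) [[-0.854, 0.334, -0.4], [0.302, 0.943, 0.143], [0.425, 0.001, -0.905]]
auto [ 0.4829  0.1619 -0.1726] dock mm [-45.5  12.2] yaw -4.31 rms 0.7179881192854334 74
corners FL,NL,FR dock [ -9.7 154.9] [-59.6 158.6] [ -31.5 -134.3]
```

```bash
python3 -m creep '[[[0,-3.5,1,-1.6,0,0,0],[0,-7,2,-3.3,0,0,0],[0,-10.5,2.9,-5,0,0,0],[0,-14,3.8,-6.6,0,0,0],[0,-14,3.8,-6.6,0,0,0]]]'
python3 -c "
from h import *
st();auto(150,320,off=-.03)"
python3 -m creep '[[[0,-2,0.5,-0.9,0,0,0],[0,-4,1.1,-1.9,0,0,0],[0,-6,1.6,-2.8,0,0,0],[0,-8,2.2,-3.8,0,0,0],[0,-8,2.2,-3.8,0,0,0]]]'
python3 -c "
from h import *
st();auto(150,320,'pics/a4.png',off=-.03)"
```

```text
time: 13.6
position: [0.4323, 0.0556, 0.017]
tool_rot: [-0.457, -2.669, -0.105]
ft_force: [-0.8, -1.2, 0.3]
grip_width: 0.002
t 13.6 p [0.4323 0.0556 0.017 ] rv [-0.457 -2.669 -0.105] F [-0.8 -1.2  0.3] g 0.0 q [-0.44  0.44  0.47  1.87 -0.34  1.32  1.42] dock [-0.0856 -0.0986]
tool axes in world (cols) [[-0.854, 0.333, -0.4], [0.301, 0.943, 0.143], [0.425, 0.002, -0.905]]
auto [ 0.4918  0.1649 -0.111 ] dock mm [-36.9  16. ] yaw -0.78 rms 0.7580247130809677 74
corners FL,NL,FR dock [ -9.9 160.6] [-59.9 161.3] [ -13.9 -129.3]
time: 14.15
position: [0.4406, 0.0544, 0.0171]
tool_rot: [-0.457, -2.668, -0.104]
ft_force: [-3.0, -2.5, 1.1]
grip_width: 0.002
t 14.15 p [0.4406 0.0544 0.0171] rv [-0.457 -2.668 -0.104] F [-3.  -2.5  1.1] g 0.0 q [-0.44  0.45  0.47  1.85 -0.34  1.33  1.42] dock [-0.0771 -0.099 ]
tool axes in world (cols) [[-0.853, 0.333, -0.401], [0.301, 0.943, 0.143], [0.426, 0.002, -0.905]]
auto [ 0.4959  0.1652 -0.0864] dock mm [-32.9  16.7] yaw 0.63 rms 0.7519905909703127 74
corners FL,NL,FR dock [ -9.5 161.9] [-59.5 161.4] [  -6.3 -128.1]
```

View pics/a4.png

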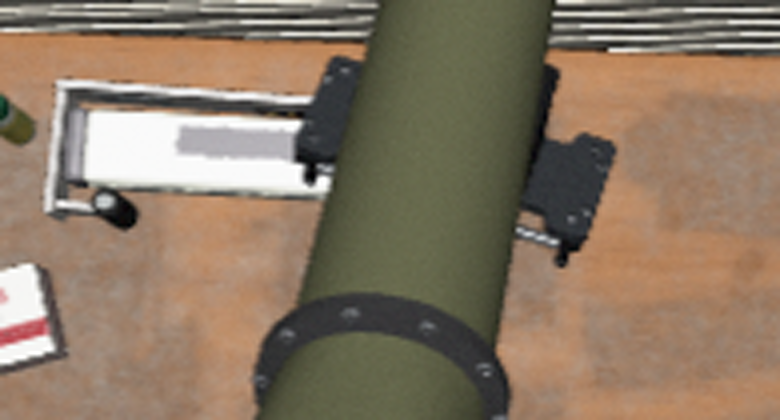

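The scanner now lies parallel to the rail, its left end inside the bay behind the post (105, 203), and about 8 mm remains to the rail. I'll seat it with a push near the middle.

```bash
python3 -m creep '[[[0,8.8,-2.4,4.1,0,0,0],[0,17,35,8,0,0,0],[0,25,72,12,0,0,0],[0,33.8,109,15.8,0,0,0],[0,30,110,14,0,0,0]]]'
python3 -m creep '[[[0,-2.6,0.7,-1.2,0,0,0],[0,-5.2,1.4,-2.5,0,0,0],[0,-7,1.9,-3.3,0,0,0],[0,-8.8,2.4,-4.1,0,0,0],[0,-8.8,2.4,-4.1,0,0,0]]]'
python3 -m creep '[[[0,-1.3,0.35,-0.6,0,0,0],[0,-2.6,0.7,-1.2,0,0,0],[0,-3.9,1.05,-1.8,0,0,0],[0,-3.9,1.05,-1.8,0,0,0]]]'
python3 -c "
from h import *
st()"
```

```text
time: 14.7
position: [0.445, 0.1773, 0.018]
tool_rot: [-0.443, -2.67, -0.111]
ft_force: [0.7, -0.0, -1.0]
grip_width: 0.003
time: 15.2
position: [0.455, 0.168, 0.0174]
tool_rot: [-0.457, -2.665, -0.104]
ft_force: [-4.6, 1.0, 2.6]
grip_width: 0.005
time: 15.6
position: [0.4575, 0.1682, 0.0174]
tool_rot: [-0.455, -2.662, -0.104]
ft_force: [-8.6, 1.4, 3.6]
grip_width: 0.005
t 15.6 p [0.4575 0.1682 0.0174] rv [-0.455 -2.662 -0.104] F [-8.6  1.4  3.6] g 0.0 q [-0.55  0.5   0.4   1.77 -0.41  1.34  1.25] dock [-0.0714  0.0159]
tool axes in world (cols) [[-0.851, 0.332, -0.406], [0.3, 0.943, 0.144], [0.431, 0.0, -0.902]]
```

```bash
python3 -m creep '[[[0,9,-2,4,0,0,0],[0,18,-5,8,0,0,0],[0,34,-5,-26,0,0,0],[0,52,-5,-65,0,0,0],[0,70,-5,-105,0,0,0]]]'
python3 -c "
from h import *
st();rel([.22,.5,.2],Ro.from_rotvec(ctrl.get_state()['tool_rot']))"
```

```text
time: 16.1
position: [0.4407, 0.1687, 0.1433]
tool_rot: [-0.458, -2.669, -0.105]
ft_force: [1.0, 0.8, -0.2]
grip_width: 0.008
t 16.1 p [0.4407 0.1687 0.1433] rv [-0.458 -2.669 -0.105] F [ 1.   0.8 -0.2] g 0.01 q [-0.6   0.31  0.43  1.73 -0.33  1.53  1.15] dock [-0.0881  0.0148]
tool axes in world (cols) [[-0.854, 0.334, -0.4], [0.302, 0.943, 0.143], [0.424, 0.002, -0.905]]
shift mm [312.4 238.7  84.4] turn [0. 0. 0.]
```

```bash
python3 -m creep '[[[0,35,28,9,0,0,0],[0,70,56,18,0,0,0],[0,105,84,27,0,0,0],[0,140,110,36,0,0,0],[0,175,136,45,0,0,0]]]'
python3 -m creep '[[[0,35,26,9,0,0,0],[0,70,52,18,0,0,0],[0,105,78,27,0,0,0],[0,137,103,37,0,0,0],[0,137,103,37,0,0,0]]]'
python3 -c "
from h import *
st();overlay('pics/o2.png',D,None)"
```

```text
time: 16.6
position: [0.3182, 0.3576, 0.1768]
tool_rot: [-0.458, -2.67, -0.107]
ft_force: [0.8, 0.4, -0.5]
grip_width: 0.002
time: 17.1
position: [0.2158, 0.5048, 0.2026]
tool_rot: [-0.443, -2.668, -0.109]
ft_force: [-0.1, 0.1, -0.6]
grip_width: 0.007
t 17.1 p [0.2158 0.5048 0.2026] rv [-0.443 -2.668 -0.109] F [-0.1  0.1 -0.6] g 0.01 q [-1.06  0.2   0.14  1.71 -0.46  1.39  0.44] dock [-0.3447  0.3274]
tool axes in world (cols) [[-0.856, 0.325, -0.402], [0.291, 0.946, 0.144], [0.427, 0.007, -0.904]]
```

View pics/o2.png

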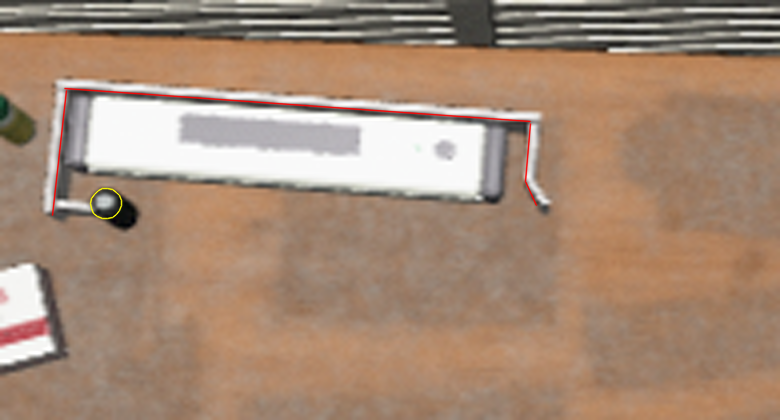

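The scanner lies along the rail in the bay. Its corners are near FL (69, 92), NL (65, 167), FR (508, 124), NR (500, 200). I'll check how flush it is.

```bash
python3 -c "
from h import *
S=sfit([(.025,.145,69,92),(-.025,.145,65,167),(.025,-.145,508,124),(-.025,-.145,500,200)],q0=(.5,.15,-.1))
ctrl_off=ctrl.get_state()['position']; 
s=4;x0,y0=145,165
im=cv2.resize(ctrl.get_image('top')[y0:y0+105,x0:x0+195,::-1],None,fx=s,fy=s,interpolation=cv2.INTER_CUBIC)
w=lambda u,v,z:px2w('top',x0+(u+.5)/s-.5,y0+(v+.5)/s-.5,z)
m=im.min(2)
# white near edge of top (z .038), and far edge / rail transitions
for c in range(100,481,40):
    col=m[:,c].astype(int);r=np.where(col[130:210]>150)[0];n=130+r[-1]
    u=np.where(col[85:140]<120)[0]+85
    t=np.where(col[u[0]:160]>150)[0][0]+u[0]
    print(c,'near dock',np.round(1e3*todock(w(c,n,.038)),1),'far',np.round(1e3*todock(w(c,t,.038)),1),'railedge(z50)',np.round(1e3*todock(w(c,u[0],.05)),1))
"
```

```text
scanner world [ 0.5021  0.1543 -0.1011] dock mm [-25.6   6.5] yaw rel deg -0.21 res [-0.2 -0.8  0.2  2.2 -0.3 -0.1  0.3 -1.3]
100 near dock [-74.2 123.6] far [ -1.1 131.5] railedge(z50) [  0.6 129.1]
140 near dock [-51.2  99.7] far [ -1.3 104.9] railedge(z50) [  1.1 102.8]
180 near dock [-49.3  73.5] far [ 8.  79.3] railedge(z50) [ 7.6 77.1]
220 near dock [-49.5  47.1] far [ 7.8 52.8] railedge(z50) [ 9.5 51. ]
260 near dock [-50.2  20.7] far [ 9.  26.4] railedge(z50) [11.3 24.8]
300 near dock [-51.7  -5.8] far [ 8.2 -0.2] railedge(z50) [13.2 -1.3]
340 near dock [-49.8 -31.9] far [  7.4 -26.8] railedge(z50) [ 15.  -27.4]
380 near dock [-49.9 -58.2] far [  8.6 -53.2] railedge(z50) [ 16.9 -53.5]
420 near dock [-50.7 -84.6] far [  9.1 -79.6] railedge(z50) [ 18.7 -79.7]
460 near dock [ -51.5 -110.9] far [   7.6 -106.2] railedge(z50) [  20.6 -105.8]
```

Near edge reads −49.5 mm on the left and about −51.5 on the right, so the right end may be 1–2 mm off the rail. A light seating press there will settle it.

```bash
python3 -c "
from h import *
R=Ro.from_rotvec(ctrl.get_state()['tool_rot'])
rel(dk(D,(-.1,-.085,.12)),R);rel(dk(D,(-.1,-.085,.017)),R)"
```

```text
shift mm [-332.4 -340.2  -67.2] turn [0. 0. 0.]
shift mm [-376.1 -340.5   26. ] turn [0. 0. 0.]
```

```bash
python3 -m creep '[[[0,-33,-34,-7,0,0,0],[0,-67,-68,-14,0,0,0],[0,-100,-102,-20,0,0,0],[0,-133,-136,-27,0,0,0],[0,-166,-170,-34,0,0,0]]]'
python3 -m creep '[[[0,-33,-34,-7,0,0,0],[0,-67,-68,-14,0,0,0],[0,-100,-102,-20,0,0,0],[0,-133,-136,-27,0,0,0],[0,-166,-170,-34,0,0,0]]]'
python3 -m creep '[[[0,0,0,0,0,0,0],[0,0,0,0,0,0,0],[0,0,0,0,0,0,0]]]'
python3 -c "
from h import *
st();R=Ro.from_rotvec(ctrl.get_state()['tool_rot']);rel(dk(D,(-.1,-.085,.017)),R);rel(dk(D,(-.08,-.085,.017)),R)"
```

```text
time: 17.7
position: [0.3215, 0.2816, 0.1607]
tool_rot: [-0.462, -2.669, -0.107]
ft_force: [0.7, 0.3, 0.8]
grip_width: 0.003
time: 18.2
position: [0.4193, 0.0663, 0.1207]
tool_rot: [-0.461, -2.669, -0.106]
ft_force: [0.3, 0.8, 0.3]
grip_width: 0.003
time: 18.5
position: [0.4184, 0.0701, 0.1209]
tool_rot: [-0.457, -2.668, -0.106]
ft_force: [-0.5, 1.0, 0.5]
grip_width: 0.009
t 18.5 p [0.4184 0.0701 0.1209] rv [-0.457 -2.668 -0.106] F [-0.5  1.   0.5] g 0.01 q [-0.53  0.27  0.52  1.84 -0.28  1.49  1.32] dock [-0.1008 -0.0855]
tool axes in world (cols) [[-0.853, 0.333, -0.401], [0.301, 0.943, 0.144], [0.426, 0.003, -0.905]]
shift mm [-44.8   0.4  93.7] turn [0. 0. 0.]
shift mm [-62.4   5.2  85.4] turn [0. 0. 0.]
```

```bash
python3 -m creep '[[[0,-18,0,38,0,0,0],[0,-36,0,75,0,0,0],[0,-45,0,94,0,0,0],[0,-54,3,90,0,0,0],[0,-62,5,85,0,0,0]]]'
python3 -m creep '[[[0,-1.8,0.5,-0.8,0,0,0],[0,-3.5,1,-1.6,0,0,0],[0,-5.3,1.4,-2.5,0,0,0],[0,-7,1.9,-3.3,0,0,0],[0,-7,1.9,-3.3,0,0,0]]]'
python3 -m creep '[[[0,-0.9,0.2,-0.4,0,0,0],[0,-1.8,0.5,-0.8,0,0,0],[0,-1.8,0.5,-0.8,0,0,0]]]'
python3 -c "
from h import *
st()"
```

```text
time: 19.0
position: [0.44, 0.0694, 0.0182]
tool_rot: [-0.454, -2.668, -0.105]
ft_force: [0.3, 0.5, 0.2]
grip_width: 0.002
time: 19.5
position: [0.4468, 0.0678, 0.0178]
tool_rot: [-0.456, -2.667, -0.105]
ft_force: [-0.3, 0.2, 1.4]
grip_width: 0.006
time: 19.8
position: [0.4472, 0.0677, 0.0177]
tool_rot: [-0.455, -2.663, -0.104]
ft_force: [-5.1, 0.1, 4.9]
grip_width: 0.007
t 19.8 p [0.4472 0.0677 0.0177] rv [-0.455 -2.663 -0.104] F [-5.1  0.1  4.9] g 0.01 q [-0.47  0.47  0.49  1.83 -0.36  1.34  1.41] dock [-0.0718 -0.0851]
tool axes in world (cols) [[-0.852, 0.332, -0.405], [0.3, 0.943, 0.144], [0.43, 0.001, -0.903]]
```

```bash
python3 -m creep '[[[0,-0.9,0.2,-0.4,0,0,0],[0,-1.8,0.5,-0.8,0,0,0],[0,-1.8,0.5,-0.8,0,0,0]]]'
python3 -c "
from h import *
st()"
python3 -m creep '[[[0,9,-2,4,0,0,0],[0,18,-5,8,0,0,0],[0,34,-5,-26,0,0,0],[0,52,-5,-65,0,0,0],[0,70,-5,-105,0,0,0]]]'
python3 -m creep '[[[0,35,28,9,0,0,0],[0,70,56,18,0,0,0],[0,105,84,27,0,0,0],[0,140,110,36,0,0,0],[0,175,136,45,0,0,0]]]'
python3 -m creep '[[[0,20,35,9,0,0,0],[0,40,70,18,0,0,0],[0,60,110,27,0,0,0],[0,80,150,30,0,0,0],[0,80,150,30,0,0,0]]]'
python3 -c "
from h import *
st()
overlay('pics/o3.png',D,None,130,145,280,150,2)
s=4;x0,y0=145,165
im=cv2.resize(ctrl.get_image('top')[y0:y0+105,x0:x0+195,::-1],None,fx=s,fy=s,interpolation=cv2.INTER_CUBIC);m=im.min(2)
w=lambda u,v,z:px2w('top',x0+(u+.5)/s-.5,y0+(v+.5)/s-.5,z)
print([ (c,float(round(1e3*todock(w(c,130+np.where(m[130:210,c]>150)[0][-1],.038))[0],1))) for c in range(140,481,20)])"
```

```text
time: 20.1
position: [0.4475, 0.0677, 0.0177]
tool_rot: [-0.454, -2.66, -0.104]
ft_force: [-8.2, 1.8, 6.5]
grip_width: 0.004
t 20.1 p [0.4475 0.0677 0.0177] rv [-0.454 -2.66  -0.104] F [-8.2  1.8  6.5] g 0.0 q [-0.47  0.48  0.49  1.83 -0.36  1.35  1.42] dock [-0.0716 -0.0851]
tool axes in world (cols) [[-0.85, 0.332, -0.409], [0.299, 0.943, 0.144], [0.433, 0.0, -0.901]]
time: 20.6
position: [0.4313, 0.0683, 0.1433]
tool_rot: [-0.457, -2.668, -0.105]
ft_force: [1.0, 0.2, 0.2]
grip_width: 0.004
time: 21.1
position: [0.3086, 0.257, 0.1767]
tool_rot: [-0.457, -2.67, -0.107]
ft_force: [0.7, 0.7, -0.5]
grip_width: 0.006
time: 21.6
position: [0.2761, 0.4313, 0.1842]
tool_rot: [-0.444, -2.669, -0.109]
ft_force: [-0.2, -0.9, -0.6]
grip_width: 0.004
t 21.6 p [0.2761 0.4313 0.1842] rv [-0.444 -2.669 -0.109] F [-0.2 -0.9 -0.6] g 0.0 q [-0.97  0.19  0.22  1.76 -0.44  1.42  0.61] dock [-0.2775  0.2602]
tool axes in world (cols) [[-0.856, 0.325, -0.401], [0.292, 0.946, 0.144], [0.426, 0.007, -0.904]]
[(140, -51.2), (160, -49.6), (180, -49.3), (200, -51.0), (220, -49.5), (240, -50.5), (260, -50.2), (280, -49.3), (300, -51.7), (320, -50.1), (340, -49.8), (360, -51.5), (380, -50.6), (400, -49.7), (420, -51.4), (440, -49.8), (460, -51.5), (480, -51.9)]
```

View pics/o3.png

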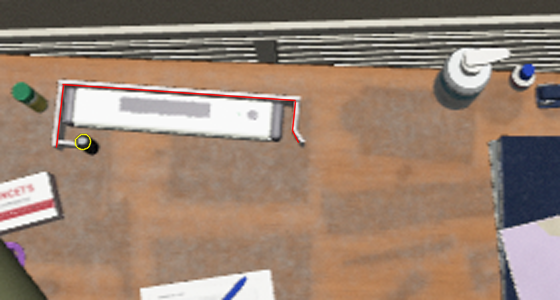

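The scanner is flush along the rail at (65–285, 90–138). The near edge is at −50 ± 1 mm along its length, and the glue stick, bottle and carton haven't moved. The arm is clear, so I'm handing in.

```bash
python3 -m creep '[[[0,0,0,0,0,0,0],[0,0,0,0,0,0,0]]]'; python3 -c "
from bench import ctrl
print(ctrl.close_job())"
```

```text
time: 21.9
position: [0.2801, 0.4242, 0.1834]
tool_rot: [-0.46, -2.668, -0.105]
ft_force: [0.8, -0.5, -0.3]
grip_width: 0.001
the job is handed in; nothing more can be done
None
```

The scanner is home in its dock, lying along the back rail between the two cheeks, and I handed the job in at 21.9 s with the arm clear. I only pushed it with the closed fingertips:

1. **Slant:** I turned it to about 14° with its left end forward.
2. **Left end:** I slid it lengthwise until the left end was behind the keeper post and against the left cheek.
3. **Right end:** I swung it in, then pressed lightly at the middle and the right to seat it.

**Last checks:**
- **Flush:** the near edge is about 50 mm from the rail along its whole length (home is 50 mm), with 1–2 mm of image noise. An image fit before the final press gave a yaw of −0.2°. The right end looked 1–2 mm out in that picture, but the final press moved it less than 1 mm before it stopped. The middle and right presses stopped within 0.2 mm of each other, so I take it as flush.
- **Sideways:** it sits about 6 mm left of the bay's middle, close to the left cheek and still inside the bay.
- **Force:** the highest force reading was about 10 N.
- **Other items:** in the last picture the glue stick, pump bottle and correction fluid looked where they had been. The lancet box and stapler were only partly in view.

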